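Wind a screw-lift stage up to its height pointer

TASK

Free the transport clamp in front of the lift stage (its screw has a left-hand thread, so turn the T-bar clockwise, seen from above, as far as it goes), then fit the loose crank on the square drive shaft and wind clockwise until the top of the platform, with the tube rack on it, is level with the tip of the height pointer beside it. Finally take the crank off and lay it flat on the worktop, well clear of the stage, its black grip upward; keep the rack standing on the platform and leave the things around alone.

Things in the scene. Friction and masses are not known exactly. Their poses are not given: they have to be found in the camera images.
- clamp_grip (a point): Centre of the black T-bar of the transport clamp, on a post at the stage's front (robot side): 50 mm long, 12 thick, 24 high, centred 127 mm above the worktop on a thin stem; a steel finger lies 46 mm below. Grip across its thickness. z up, x along the bar, at the platform while tight. The rack (top at 109 mm) begins 60 mm from the axis.
- clamp (a joint): Clamp angle (rad): 0 tight (finger over the platform's front lug, blocking its rise), grows as the T-bar turns CLOCKWISE seen from above, end stop at 1.4. Left-hand thread: anticlockwise only tightens. Below about 0.8 the finger still blocks. Starts at 0 to 0.15, stays where left; takes 0.12 N m.
- drive_seat (a point): Drive shaft, pointing up from the pillar at the stage's right end: centre of the shoulder face (92 mm above the worktop) on which the fitted crank sits. Above it a 14 mm square, 13 mm high, then a tapered round nose up to 23 mm. z up, x and y square to the flats, turns with the shaft. Clockwise from above raises the platform 20 mm a turn; takes about 0.25 N m, stays where left.
- crank_socket (a point): Loose steel crank, 0.16 kg, lying flat: middle of its socket's mouth, on the flat underside. The socket is a 16 mm square hole straight through a boss 30 x 30 x 20 mm; fits the shaft in any of four quarter turns, 1 mm play a side (some 0.16 rad). z up; x along the arm (20 mm wide, 10 thick, underside flush with the boss's) to the grip 62 mm away.
- crank_grip (a point): Centre of the crank's black upright grip, 20 x 20 mm square, spanning 18 to 66 mm above the crank's underside (centre at 44 mm), 62 mm from the socket. x, y square to its flats. It spins endlessly on its own vertical pin (0.03 N m friction), so a gripper holding it can circle the shaft without turning itself. Lift and wind the crank by it.
- platform_edge (a point): Middle of the edge of the platform's top face (aluminium plate 150 x 120 x 8 mm) on the pointer's side; z is the height of the platform's top. It starts 75 mm above the worktop and can rise 70 mm.
- pointer_tip (a point): Tip of the small steel height pointer on the thin rod at the left end of the stage, next to that edge, at the pointer's upper face: the height to reach. It is clamped on its rod at 30 to 50 mm above the platform's starting height and should not be moved.
- platform_top (a point): Middle of the platform's top face. The platform's lowest position is also its start.
- rack_mid (a point): Centre of the black 24-hole tube rack (139 x 101 x 34 mm) standing loose on the platform; z up.
- jack: The grey lift stage, fixed; origin on the worktop under the platform's centre, x away from the robot, y left. Base 20 mm high, x -85 to 79, y -80 to 95 mm, with a foot x -65 to 25 on to y -205; drive pillar 56 x 56 mm, 85 mm high at x -30, y -165; clamp post at x -130, y 0; pointer rod 180 mm high at x 0, y 83.
- tape: Roll of paper tape, 62 mm across, 19 mm high, on the worktop: a bystander. Origin under its centre.
- marker: Marker pen, 135 mm long, 16 mm thick, on the worktop: a bystander. Origin under its centre.
- bottle: White screw-cap bottle, 39 mm across, 150 mm high: a bystander. Origin under its centre.
- pen: Grey pen, 90 mm long, 10 mm thick: a bystander. Origin under its centre.
Mind the look-alikes: they are no part of the job. Leave any brown or turquoise look-alike of the part that bears rack_mid alone.

How it is judged:
By the outcome, as a careful person would: the job done as asked, in the order asked, and still so for the second after the job is handed in, with the robot touching nothing.
It also fails if it takes over 72 s, if anything falls off the work surface, if the arm or the gripper's body presses on something with over 40 N, if the wrist force passes 120 N, or if a joint passes its speed limit or range.

ROBOT

A 6-joint arm with a two-finger parallel gripper is mounted at the origin on a cart in front of the work surface, level with it; the furniture and walls round the work are solid. World frame = base frame: x ahead of the robot, y to its left, z up, the work surface at z = 0. Lengths are in m, angles in rad, forces in N, time in s.
With the tool pointing down it reaches from about 0.375 to 0.9 m from the base axis. Payload 3.1 kg.
Tool frame: the origin (TCP) lies at the very end of the fingers, on their centre line; the grasp point (between the pads) lies 19 mm behind it (grip_depth is the distance from the TCP to the grasp point, in m); z points along the fingers, y is the line along which they close (so a half turn about z gives the same grasp; the last joint's range is limited). The gripper opens to 85 mm and grips with 20 to 120 N. Pads are 22 mm wide; open, the fingers measure 114 mm over their backs; the gripper's body (76 mm by 85 mm) begins 54 mm behind the grasp point. The pads swing forward as they close: fully open they stand 13 mm farther back than shut.
Start: joints at [-1.413, 0.527, 1.433, -0, 1.181, -0.178], TCP at [0.206, -0.59, 0.231] pointing down, gripper open.
Joint ranges: [-3.08, 3.08], [-0.75, 2.2], [0.22, 2.44], [-1.43, 4.57], [0, 2.65], [-2.85, 2.85]. Speed limits (rad/s): [2.79, 2.79, 3.14, 3.14, 3.14, 3.14].

INTERFACE

Orientations are given as a unit quaternion [x, y, z, w].
In Python, from station import * gives the robot as it stands.
- The arm moves only by the tool apply_moves, never from a script. Its argument "plan" is a list of rows, each a list of 7 numbers: the shift along the tool's x, y, z in m, then the turn, a rotation vector about the tool's x, y, z in rad, then the gripper command: -1 is fully open, 1 is shut, values between are in proportion. In form: [[dx, dy, dz, wx, wy, wz, jaw], ...]. A call has 1 to 8 rows; each row shifts and turns the commanded pose from where the row before left it, along the tool's axes as they then stand; what a row does not reach is not made up. A row lasts 1/8 s, in which the tool goes at most 62.5 mm and 10.7 degrees, less where a joint would pass 70% of its speed; a pose out of reach is approached as far as the arm can. A call is refused whole if a number of a shift passes 0.0625 or a number of a turn 0.188, either way. A call with a gripper value outside its range is refused whole. The fingers move at their own pace and stop on an object; "force" is the grip in N (left out, the last holds). Time passes only in rows, so rows that do not move let the fingers close. It gives the time, the measured TCP pose, the force, the opening and the grip force at its end, in the units of the state.
- sense(): the state, without advancing time (a new reading comes with each control period).
- snapshot(name): name is "side" or "top" or "wrist"; returns the picture (480x640x3 uint8, red, green, blue); there is no depth.
- calibration(name): a dict with "camera_matrix" (3x3 intrinsics, pixels), "R" (3x3) and "t" (3): a world point X has camera coordinates R X + t; the wrist camera has in their place "mount" (4x4, takes a point from camera to tool coordinates, whose origin is the TCP and whose axes are the flange's). Camera axes: x right, y down, z forward; pixel columns grow to the right and rows downward; lengths in m; the calibration is good to about 2 mm. A picture is of the moment at which its call begins: read the wrist's pose just before it. calibration takes no time and is no camera call.
- sign_off(): hands the job in; it is judged then, once.
The state is a dict: "t": time; "q": joint angles; "qd": joint speeds; "tau": joint torques, N m; "tcp_pos": TCP position; "tool_rot": TCP orientation; "force": force on the tool from outside, world axes, zero at the start; "ft_torque": the same for the moment, N m; "finger_gap": opening from 0.0 (shut) to 1.0 (fully open); "gripper_force": force on a finger pad.
Only numpy, scipy, OpenCV 4.12 (cv2) and the standard library are available. Lean on these libraries where they do the work, as an engineer would, in place of code of your own. Each camera call takes 0.05 s, during which the arm holds its last target. There are 200 camera calls.

## Working session

There is one attempt and no reset: what is moved stays moved. The work goes in short steps, Python scripts to look and compute and a tool call to move; the robot and the scene stay as the last step left them, time stands still between calls to the robot, and variables do not carry over. Pictures are saved under pics/ and viewed, at most 10 in all, crops included, and the job is handed in when it is done.

Besides the shell and the picture viewer there is one more tool, called after "Request:" as name(argument=value, ...), one argument or row to a line, values as JSON. apply_moves: Moves the arm, as the interface text tells. Its arguments: {"type":"object","properties":{"plan":{"type":"array"},"force":{"type":"number"}},"required":["plan"]}

```bash
mkdir -p pics
python3 - <<'E'
from station import *
import cv2,numpy as np
s=sense();print(s)
for n in("side","top"):
    cv2.imwrite(f"pics/{n}0.png",snapshot(n)[:,:,::-1]);c=calibration(n)
    print(n,np.round(c["camera_matrix"],1).tolist(),np.round(c["R"],3).tolist(),np.round(c["t"],3).tolist())
c=calibration("wrist");print(c)
E
```

```text
{'t': 0.0, 'q': array([-1.41350315e+00,  5.28477560e-01,  1.43392993e+00,  1.73486303e-05,
        1.18138689e+00, -1.78495753e-01]), 'qd': array([-0.00234539, -0.00121051, -0.0016509 , -0.0005576 ,  0.00093664,
       -0.0007537 ]), 'tau': array([-5.28942237e-04, -4.42349911e+01, -1.78025848e+01, -2.20200714e-04,
        8.56784784e-03,  8.35972060e-06]), 'tcp_pos': array([ 0.20586551, -0.58935236,  0.23031783]), 'tool_rot': array([ 9.85938756e-01,  1.67103434e-01,  1.96911747e-05, -1.10071679e-03]), 'force': array([-0.50863751, -0.05190932, -0.11975912]), 'ft_torque': array([-0.03079231,  0.02131277, -0.05409649]), 'gripper_force': 0.0, 'finger_gap': 0.9999186291520721}
side [[466.7, 0.0, 320.0], [0.0, 466.7, 238.8], [0.0, 0.0, 1.0]] [[0.852, -0.524, -0.018], [-0.258, -0.39, -0.884], [0.456, 0.758, -0.467]] [-0.537, 0.154, 1.097]
top [[493.5, 0.0, 322.5], [0.0, 493.5, 236.4], [0.0, 0.0, 1.0]] [[-0.001, -1.0, -0.004], [-0.985, 0.001, -0.171], [0.171, 0.004, -0.985]] [-0.159, 0.543, 1.25]
{'camera_matrix': array([[350.41811399,   0.        , 323.30382551],
       [  0.        , 350.41811399, 238.136595  ],
       [  0.        ,   0.        ,   1.        ]]), 'mount': array([[ 1.64079953e-04, -9.55421116e-01, -2.95246447e-01,
         7.54681270e-02],
       [ 9.99999545e-01, -1.20582414e-04,  9.45944872e-04,
        -7.22248805e-04],
       [-9.39377234e-04, -2.95246468e-01,  9.55420662e-01,
        -1.41742388e-01],
       [ 0.00000000e+00,  0.00000000e+00,  0.00000000e+00,
         1.00000000e+00]])}
```

View pics/top0.png

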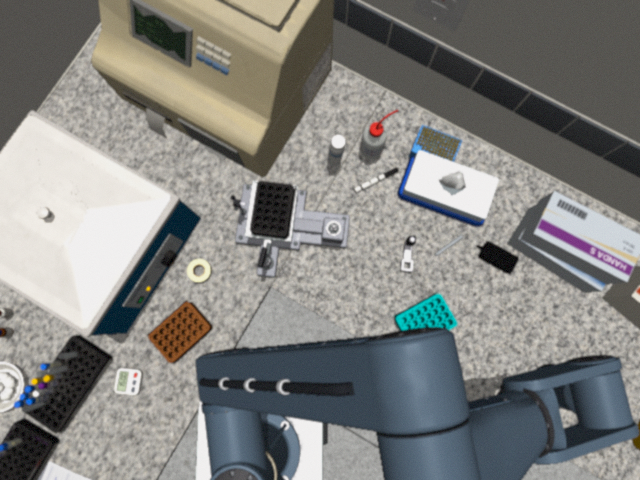

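View pics/side0.png

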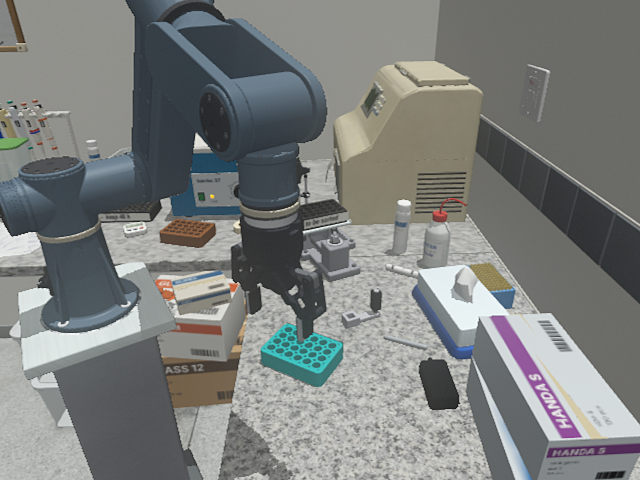

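```bash
cat > h.py <<'E'
from station import *
import cv2,numpy as np
from scipy.spatial.transform import Rotation as Ro
def cam(n,s=None):
    c=calibration(n);K=c["camera_matrix"]
    if n!="wrist": return K,np.array(c["R"]),np.array(c["t"])
    s=s or sense();T=np.eye(4);T[:3,:3]=Ro.from_quat(s["tool_rot"]).as_matrix();T[:3,3]=s["tcp_pos"]
    M=np.linalg.inv(T@c["mount"]);return K,M[:3,:3],M[:3,3]
def unproj(C,uv,z):
    K,R,t=C;d=R.T@np.linalg.inv(K)@[uv[0],uv[1],1];o=-R.T@t
    return o+d*(z-o[2])/d[2]
def proj(C,X):
    K,R,t=C;p=K@(R@np.array(X)+t);return p[:2]/p[2]
E
python3 - <<'E'
from h import *
im=cv2.imread("pics/top0.png")[170:290,225:475];cv2.imwrite("pics/topc.png",cv2.resize(im,None,fx=3.2,fy=3.2,interpolation=cv2.INTER_CUBIC))
C=cam("top")
for n,u,z in[("tbar",(265,255),.127),("shaft",(333,229),.11),("grip",(411,239),.066),("boss",(407,266),.02),("rack",(274,209),.109),("tape",(199,271),.01)]:print(n,unproj(C,u,z).round(3))
E
```

```text
tbar [ 0.482 -0.02   0.127]
shaft [ 0.55  -0.186  0.11 ]
grip [ 0.532 -0.389  0.066]
boss [ 0.467 -0.384  0.02 ]
rack [ 0.602 -0.038  0.109]
tape [0.455 0.17  0.01 ]
```

View pics/topc.png

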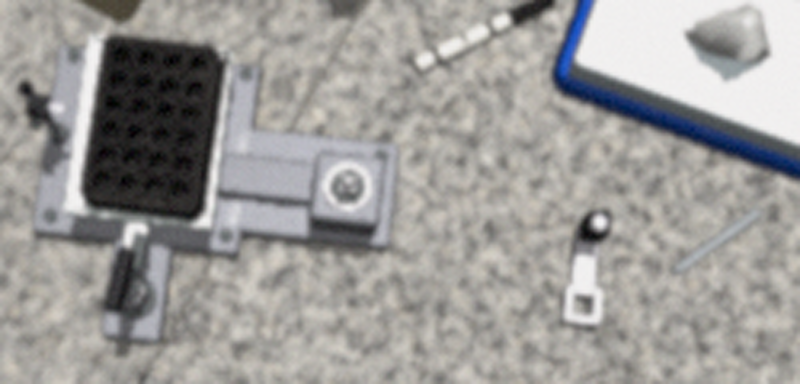

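```bash
cat >> h.py <<'E'
def yawpose(yaw): return Ro.from_euler('z',yaw)*Ro.from_euler('x',np.pi)
def getyaw(s=None):
    m=Ro.from_quat((s or sense())["tool_rot"]).as_matrix();return np.arctan2(m[1,0],m[0,0])
class Plan:
    """rows from the present pose through world targets, tool kept pointing down"""
    def __init__(S,p=None,yaw=None):
        s=sense();S.p=np.array(s["tcp_pos"] if p is None else p);S.R=Ro.from_quat(s["tool_rot"]) if yaw is None else yawpose(yaw);S.rows=[]
    def to(S,p,yaw,n,jaw):
        R1=yawpose(yaw);w=(S.R.inv()*R1).as_rotvec();R0=S.R;p0=S.p.copy()
        d=getattr(S,'turn',None)
        for i in range(1,n+1):
            tp=p0+(np.array(p)-p0)*i/n;tR=R0*Ro.from_rotvec(w*i/n)
            sh=np.round(S.R.inv().apply(tp-S.p),4);r=np.round((S.R.inv()*tR).as_rotvec(),3)
            S.rows.append([*map(float,sh),*map(float,r),jaw]);S.p=S.p+S.R.apply(sh);S.R=S.R*Ro.from_rotvec(r)
        return S
    def show(S):
        for i in range(0,len(S.rows),8):print("["+",".join("["+",".join(f"{v+0:g}" for v in r)+"]" for r in S.rows[i:i+8])+"]")
E
python3 - <<'E'
from h import *
Plan().to([.478,-.015,.27],2.94,14,-1).show()
E
```

```text
[[0.0319,-0.0323,-0.0028,0,0,-0.186,-1],[0.0373,-0.0259,-0.0027,0,0,-0.186,-1],[0.0414,-0.0186,-0.0028,0,-0.001,-0.186,-1],[0.0442,-0.0105,-0.0028,0,0,-0.186,-1],[0.0454,-0.0022,-0.0027,0,0,-0.186,-1],[0.0449,0.0062,-0.0028,0,0,-0.186,-1],[0.0431,0.0144,-0.0028,0,0,-0.186,-1],[0.0396,0.0221,-0.0028,0,-0.001,-0.186,-1]]
[[0.0349,0.0291,-0.0029,0,0,-0.186,-1],[0.0289,0.0351,-0.0028,0,0,-0.186,-1],[0.0219,0.0397,-0.0028,0,0,-0.186,-1],[0.0141,0.0432,-0.0029,0,0,-0.186,-1],[0.006,0.045,-0.0028,0,-0.001,-0.186,-1],[-0.0025,0.0453,-0.0028,0,0,-0.186,-1]]
```

Request:
apply_moves(
  plan=[
    [0.032,-0.032,-0.003,0,0,-0.186,-1],
    [0.037,-0.026,-0.003,0,0,-0.186,-1],
    [0.041,-0.019,-0.003,0,0,-0.186,-1],
    [0.044,-0.01,-0.003,0,0,-0.186,-1],
    [0.045,-0.002,-0.003,0,0,-0.186,-1],
    [0.045,0.006,-0.003,0,0,-0.186,-1],
    [0.043,0.014,-0.003,0,0,-0.186,-1],
    [0.04,0.022,-0.003,0,0,-0.186,-1],
  ],
)

```text
t: 1.1
tcp_pos: [0.3606, -0.261, 0.2552]
tool_rot: [0.61, 0.792, 0.0, -0.0]
force: [0.0, -0.7, -0.6]
finger_gap: 0.998
gripper_force: 0.0
```

Request:
apply_moves(
  plan=[
    [0.035,0.029,-0.003,0,0,-0.186,-1],
    [0.029,0.035,-0.003,0,0,-0.186,-1],
    [0.022,0.04,-0.003,0,0,-0.186,-1],
    [0.014,0.043,-0.003,0,0,-0.186,-1],
    [0.006,0.045,-0.003,0,0,-0.186,-1],
    [-0.002,0.045,-0.003,0,0,-0.186,-1],
    [0,0,0,0,0,0,-1],
  ],
)

```text
t: 1.98
tcp_pos: [0.4768, -0.0139, 0.2732]
tool_rot: [0.098, 0.995, 0.0, 0.0]
force: [1.0, -0.1, 0.0]
finger_gap: 1.0
gripper_force: 0.0
```

Run:
```python
from h import *
s=sense();print(s["t"],s["tcp_pos"],getyaw(s),s["q"].round(2),s["qd"].round(3))
cv2.imwrite("pics/w1.png",snapshot("wrist")[:,:,::-1])
```

```text
1.975 [ 0.47681824 -0.01386273  0.27323758] 2.9444992899903273 [-0.26  0.27  1.74  0.    1.13 -1.64] [-0.059 -0.005  0.026 -0.032 -0.001  0.022]
```

View pics/w1.png

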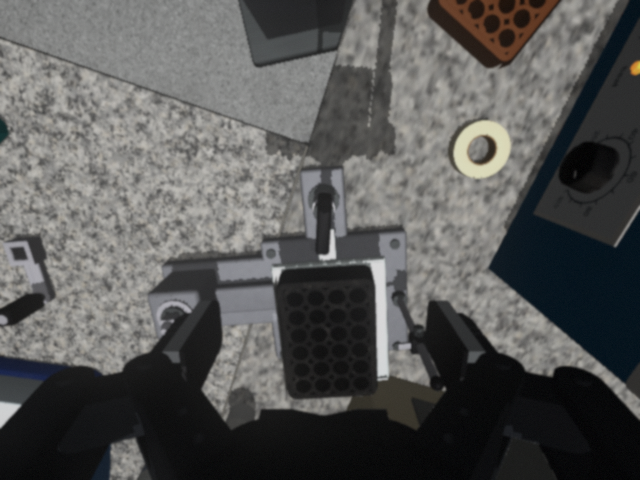

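Run:
```python
from h import *
im=cv2.imread("pics/w1.png")
a=cv2.resize(im[160:270,270:380],(550,550),interpolation=cv2.INTER_CUBIC)
b=cv2.resize(im[230:280,0:50],(250,250),interpolation=cv2.INTER_CUBIC)
c=cv2.resize(im[285:335,145:195],(250,250),interpolation=cv2.INTER_CUBIC)
cv2.imwrite("pics/w1c.png",cv2.convertScaleAbs(np.hstack([a,np.vstack([b,c,np.zeros((50,250,3),np.uint8)])]),alpha=1.6,beta=20))
```

```text
(no output)
```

View pics/w1c.png

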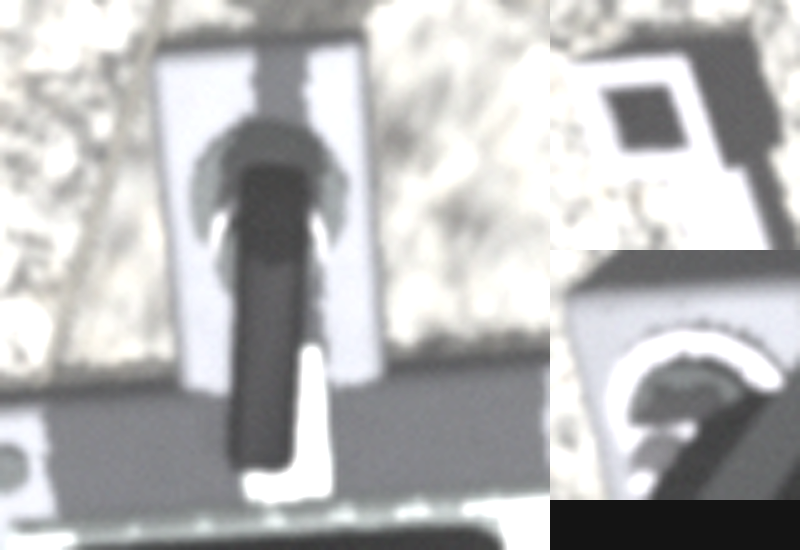

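Run:
```python
from h import *
s=sense();C=cam("wrist",s)
a=unproj(C,(324.6,213),.139);b=unproj(C,(322.4,253.6),.139)
print("bar",a,b,(a+b)/2,np.linalg.norm(b-a),np.arctan2(*(b-a)[1::-1]))
# post edges at ? jack yaw from base front edge
l=unproj(C,(270,237.5),.02)
print("sock",unproj(C,(19.2,253.6),.02))
T=cam("top");p=lambda x,y:(225+x/3.2,170+y/3.2)
print("foot yaw",[ (lambda d:np.arctan2(d[1],d[0])+np.pi/2)(unproj(T,p(398,145),.02)-unproj(T,p(265,130),.02))])
print("shaft top",unproj(T,p(347,187),.115),"shoulder",unproj(T,p(347,187),.092))
print("socktop",unproj(T,p(583,304),.02),"grip",unproj(T,p(598,224),.066))
```

```text
bar [ 0.46509867 -0.01148017  0.139     ] [ 0.49879295 -0.02013533  0.139     ] [ 0.48194581 -0.01580775  0.139     ] 0.03478816218841341 -0.2514371177250439
sock [ 0.46871447 -0.3847707   0.02      ]
foot yaw [np.float64(-0.11656232777872355)]
shaft top [ 0.55050678 -0.18748422  0.115     ] shoulder [ 0.55488557 -0.1879151   0.092     ]
socktop [ 0.46960879 -0.38438274  0.02      ] grip [ 0.52916035 -0.39067574  0.066     ]
```

Run:
```python
from h import *
Plan().to([.473,-.0135,.15],2.89,3,0).to([.473,-.0135,.108],2.89,2,0).show()
```

```text
[[0.0011,0.0004,0.041,0,0,0.017,0],[0.0011,0.0003,0.041,0,0,0.018,0],[0.0012,0.0003,0.041,0,-0.001,0.017,0],[0,0,0.021,0,0,0,0],[0,0.0001,0.021,0,0,0,0]]
```

Request:
apply_moves(
  plan=[
    [0.001,0,0.041,0,0,0.017,0],
    [0.001,0,0.041,0,0,0.018,0],
    [0.001,0.001,0.041,0,0,0.017,0],
    [0,0,0.021,0,0,0,0],
    [0,0,0.021,0,0,0,0],
    [0,0,0,0,0,0,1],
    [0,0,0,0,0,0,1],
    [0,0,0,0,0,0,1],
  ],
  force=60,
)

```text
t: 3.02
tcp_pos: [0.4734, -0.0134, 0.1084]
tool_rot: [0.128, 0.992, 0.001, -0.0]
force: [2.3, 7.3, -9.3]
finger_gap: 0.135
gripper_force: 58.5
```

Run:
```python
from h import *
s=sense();print(s,getyaw(s))
```

```text
{'t': 3.025, 'q': array([-0.26649824,  0.53486702,  1.9185403 ,  0.00417615,  0.68875711,
       -1.58412851]), 'qd': array([-0.00015728,  0.00134534,  0.00075858, -0.00582743, -0.00026217,
        0.00335325]), 'tau': array([-3.84814829e+00, -4.00253356e+01, -9.98221368e+00, -1.24476515e+00,
        1.72657245e-01,  5.13306572e-03]), 'tcp_pos': array([ 0.47339723, -0.01335543,  0.1083608 ]), 'tool_rot': array([ 1.27844522e-01,  9.91793293e-01,  1.35357989e-03, -9.80793665e-05]), 'force': array([ 2.31053754,  7.30217555, -9.33844941]), 'ft_torque': array([ 9.26702950e-01, -3.06272096e-01,  7.46158685e-04]), 'gripper_force': 58.50572462491073, 'finger_gap': 0.13503526302802618} 2.8852024122169757
```

Request:
apply_moves(
  plan=[
    [0,0,0,0,0,0.15,1],
    [0,0,0,0,0,0.15,1],
    [0,0,0,0,0,0.15,1],
    [0,0,0,0,0,0.15,1],
  ],
)

```text
t: 3.52
tcp_pos: [0.4745, -0.0116, 0.1084]
tool_rot: [0.418, 0.909, 0.003, 0.0]
force: [7.6, 17.5, -11.0]
finger_gap: 0.133
gripper_force: 58.5
```

Run:
```python
from h import *
s=sense();print(s["force"],s["ft_torque"],getyaw(s),s["tcp_pos"])
```

```text
[  7.55075272  17.47018579 -11.03543716] [ 2.4687478  -0.76617327  0.17724487] 2.2793933894614447 [ 0.47446009 -0.01161994  0.1083904 ]
```

Request:
apply_moves(
  plan=[
    [0.001,0.003,0,0,0,0.15,1],
    [0,0,0,0,0,0.15,1],
    [0,0,0,0,0,0.15,1],
    [0,0,0,0,0,0.12,1],
  ],
)

```text
t: 4.03
tcp_pos: [0.4765, -0.0104, 0.1084]
tool_rot: [0.656, 0.755, 0.002, 0.0]
force: [6.1, 9.1, -11.5]
finger_gap: 0.129
gripper_force: 58.6
```

Run:
```python
from h import *
s=sense();print(s["force"],s["ft_torque"],getyaw(s),s["tcp_pos"])
```

```text
[  6.13645602   9.09274034 -11.47362099] [ 1.49307562 -0.63635425  0.10683675] 1.7113301255738802 [ 0.47651284 -0.01044688  0.10839548]
```

Request:
apply_moves(
  plan=[
    [0,0,0,0,0,0.06,1],
    [0,0,0,0,0,0.06,1],
    [0,0,0,0,0,0.03,1],
    [0,0,0,0,0,0,1],
  ],
)

```text
t: 4.53
tcp_pos: [0.4769, -0.0105, 0.1085]
tool_rot: [0.707, 0.708, 0.002, 0.001]
force: [8.3, 10.3, -12.1]
finger_gap: 0.132
gripper_force: 75.9
```

Run:
```python
from h import *
s=sense();print(s["force"],s["ft_torque"],getyaw(s),s["tcp_pos"])
```

```text
[  8.27316331  10.33573955 -12.12105997] [ 1.77042147 -0.84763399  1.47917322] 1.572142372386546 [ 0.47689706 -0.01049923  0.10847115]
```

Run:
```python
from h import *
Plan().to([.477,-.0105,.1085],1.572,2,-.1).to([.477,-.0105,.20],1.55,3,-.1).to([.55,-.25,.28],1.5,5,-1).to([.55,-.25,.28],1.5,1,-1).show()
```

```text
[[0,0.0001,0,0.002,-0.001,0,-0.1],[0,0,0,0.002,0,0,-0.1],[0,0,-0.0305,0,0,0.007,-0.1],[0,0,-0.0305,0,0,0.008,-0.1],[0,0,-0.0305,0,0,0.007,-0.1],[-0.0476,0.0156,-0.016,0,0,0.01,-1],[-0.0474,0.016,-0.016,0,0,0.01,-1],[-0.0473,0.0166,-0.016,0,0,0.01,-1]]
[[-0.0471,0.017,-0.0161,0,0,0.01,-1],[-0.0469,0.0174,-0.016,0,0,0.01,-1],[0,0,0,0,0,0,-1]]
```

Request:
apply_moves(
  plan=[
    [0,0,0,0,0,-0.05,-0.1],
    [0,0,0,0.002,0,0,-0.1],
    [0,0,-0.03,0,0,0.007,-0.1],
    [0,0,-0.03,0,0,0.008,-0.1],
    [0,0,-0.03,0,0,0.007,-0.1],
    [-0.048,0.016,-0.016,0,0,0.01,-1],
    [-0.048,0.016,-0.016,0,0,0.01,-1],
    [-0.048,0.017,-0.016,0,0,0.01,-1],
  ],
)

```text
t: 5.52
tcp_pos: [0.5268, -0.1569, 0.2479]
tool_rot: [0.71, 0.705, -0.0, 0.0]
force: [0.8, -0.1, 1.0]
finger_gap: 0.999
gripper_force: 0.0
```

Request:
apply_moves(
  plan=[
    [-0.047,0.017,-0.016,0,0,0.01,-1],
    [-0.047,0.017,-0.016,0,0,0.01,-1],
    [0,0,0,0,0,0,-1],
    [0,0,0,0,0,0,-1],
  ],
)

```text
t: 6.02
tcp_pos: [0.5587, -0.2491, 0.2781]
tool_rot: [0.716, 0.698, -0.001, -0.001]
force: [0.1, 0.3, -0.0]
finger_gap: 1.0
gripper_force: 0.0
```

Run:
```python
from h import *
s=sense();print(s["t"],s["tcp_pos"],getyaw(s))
np.save("s2.npy",s,allow_pickle=True)
cv2.imwrite("pics/w2.png",snapshot("wrist")[:,:,::-1])
C=cam("wrist",s);print(proj(C,[.553,-.187,.11]),proj(C,[.475,-.012,.139]))
Plan().to([.51,-.46,.23],1.45,5,-1).show()
```

```text
6.025 [ 0.55873639 -0.24909445  0.2781394 ] 1.5443267122836866
[315.3255069 146.9744501] [ 181.8486507  -133.01265975]
[[-0.0426,-0.0086,0.0096,-0.001,0,0.019,-1],[-0.0427,-0.0078,0.0095,0,0,0.019,-1],[-0.0429,-0.007,0.0096,-0.001,-0.001,0.019,-1],[-0.043,-0.0062,0.0095,-0.001,0,0.019,-1],[-0.043,-0.0054,0.0096,-0.001,0,0.019,-1]]
```

Request:
apply_moves(
  plan=[
    [-0.043,-0.009,0.01,0,0,0.019,-1],
    [-0.043,-0.008,0.01,0,0,0.019,-1],
    [-0.043,-0.007,0.01,0,0,0.019,-1],
    [-0.043,-0.006,0.01,0,0,0.019,-1],
    [-0.043,-0.005,0.01,0,0,0.019,-1],
    [0,0,0,0,0,0,-1],
    [0,0,0,0,0,0,-1],
  ],
)

```text
t: 6.95
tcp_pos: [0.5111, -0.46, 0.2279]
tool_rot: [0.748, 0.664, -0.0, -0.002]
force: [-0.8, -0.3, 0.3]
finger_gap: 0.998
gripper_force: 0.0
```

Run:
```python
from h import *
s=sense();print(s["t"],s["tcp_pos"],getyaw(s))
np.save("s3.npy",s,allow_pickle=True)
im=snapshot("wrist")[:,:,::-1].copy();cv2.imwrite("pics/w3.png",im)
C=cam("wrist",s);g=proj(C,[.530,-.390,.066]);k=proj(C,[.469,-.3845,.02]);print(g,k)
w=cv2.imread("pics/w2.png")
a=w[107:187,275:355];m=((g+k)/2).astype(int);print(m)
b=im[max(0,m[1]-65):m[1]+65,m[0]-65:m[0]+65]
z=lambda x:cv2.resize(x,(400,400),interpolation=cv2.INTER_CUBIC)
cv2.imwrite("pics/w23.png",np.hstack([cv2.convertScaleAbs(z(a),alpha=1.2),cv2.convertScaleAbs(z(b),alpha=1.3,beta=25)]))
```

```text
6.95 [ 0.51113693 -0.46002545  0.22793387] 1.4516049789504968
[336.50866285 135.24980924] [271.0306783  136.50163997]
[303 135]
```

View pics/w23.png

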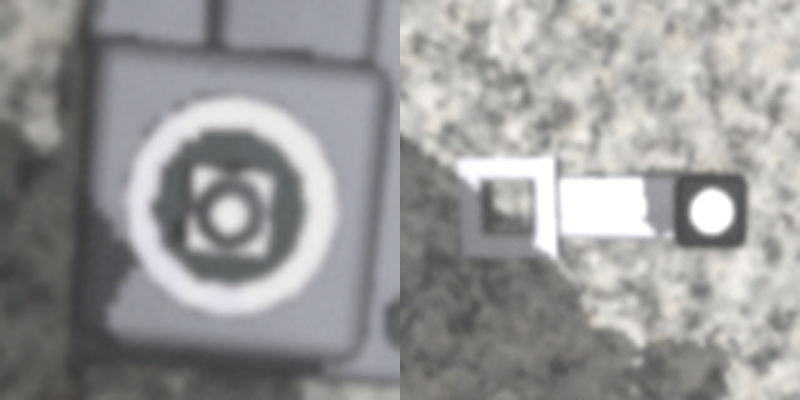

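Run:
```python
from h import *
C2=cam("wrist",np.load("s2.npy",allow_pickle=True).item());C3=cam("wrist",np.load("s3.npy",allow_pickle=True).item())
print("shaft",unproj(C2,(321,149.6),.115),unproj(C2,(275+231/5,107+211.5/5),.105))
q=[unproj(C2,(275+x/5,107+y/5),.105) for x,y in[(192,168),(270,168),(270,255),(192,255)]]
for i in range(4):
    d=q[(i+1)%4]-q[i];print(np.linalg.norm(d).round(4),np.arctan2(d[1],d[0]).round(3))
g=unproj(C3,(339.1,138.2),.066);k=unproj(C3,(273.1,137.6),.02);print("grip",g,"sock",k,np.linalg.norm((g-k)[:2]),np.arctan2(*(g-k)[1::-1]))
e=[unproj(C3,(238+x/3.077,70+y/3.077),.066) for x,y in[(676,177),(742,177),(742,245),(676,245)]]
for i in range(4):
    d=e[(i+1)%4]-e[i];print(np.linalg.norm(d).round(4),np.arctan2(d[1],d[0]).round(3))
yw=1.452
Plan().to([g[0],g[1],.13],yw,3,-.2).to([g[0],g[1],.03],yw,3,-.2).show()
```

```text
shaft [ 0.5578062  -0.18905331  0.115     ] [ 0.55788947 -0.18932715  0.105     ]
0.0135 -0.026
0.0147 -1.592
0.0137 3.115
0.0147 1.536
grip [ 0.53189106 -0.39260349  0.066     ] sock [ 0.47080861 -0.38573628  0.02      ] 0.06146726098015902 -0.11195515327764496
0.0177 -0.119
0.0179 -1.56
0.018 3.023
0.0178 1.564
[[0.023,0.0042,0.0328,-0.001,0,0,-0.2],[0.023,0.0041,0.0328,-0.001,-0.001,0,-0.2],[0.0231,0.0041,0.0328,-0.001,0,0,-0.2],[0,0,0.0333,0,0,0,-0.2],[0,0,0.0333,0,0,0,-0.2],[0,0,0.0334,0,0,0,-0.2]]
```

Request:
apply_moves(
  plan=[
    [0.023,0.004,0.033,0,0,0,-0.2],
    [0.023,0.004,0.033,0,0,0,-0.2],
    [0.023,0.004,0.033,0,0,0,-0.2],
    [0,0,0.034,0,0,0,-0.2],
    [0,0,0.034,0,0,0,-0.2],
    [0,0,0.033,0,0,0,-0.2],
    [0,0,0,0,0,0,1],
    [0,0,0,0,0,0,1],
  ],
  force=70,
)

```text
t: 8.0
tcp_pos: [0.532, -0.3945, 0.0297]
tool_rot: [0.748, 0.664, -0.001, 0.0]
force: [0.7, 0.5, -0.6]
finger_gap: 0.225
gripper_force: 69.7
```

Request:
apply_moves(
  plan=[
    [0,0,0,0,0,0,1],
    [0,0,0,0,0,0,1],
  ],
)

```text
t: 8.25
tcp_pos: [0.5315, -0.3953, 0.0295]
tool_rot: [0.748, 0.663, -0.001, 0.0]
force: [-0.3, -0.8, -1.4]
finger_gap: 0.226
gripper_force: 69.7
```

Run:
```python
from h import *
s=sense();p=s["tcp_pos"];print(p,getyaw(s),s["force"],s["ft_torque"])
yw=1.452
th=-0.03;G=np.array([.5578,-.189])+.062*np.array([np.cos(th),np.sin(th)]);print(G)
Plan().to([p[0],p[1],.09],yw,3,1).to([.6,-.35,.165],yw+.03,3,1).to([*G,.165],yw+.082,5,1).show()
```

```text
[ 0.53145886 -0.39531048  0.02953633] 1.4508317816511411 [-0.32653137 -0.83097085 -1.42657505] [-0.01629765 -0.07545865  0.02858873]
[ 0.6197721  -0.19085972]
[[0,0,-0.0202,0,0.001,0,1],[0,0,-0.0201,0,0,-0.001,1],[-0.0001,0,-0.0202,0,0.001,0,1],[0.0177,0.0209,-0.025,0,0,-0.01,1],[0.0176,0.021,-0.025,0,0,-0.01,1],[0.0173,0.0213,-0.025,0,0,-0.01,1],[0.032,0.0011,0,0,0,-0.01,1],[0.0321,0.0014,0,0,0,-0.011,1]]
[[0.032,0.0018,0.0001,0,0,-0.01,1],[0.032,0.0021,0,0,0,-0.011,1],[0.032,0.0024,0,0,0,-0.01,1]]
```

Request:
apply_moves(
  plan=[
    [0,0,-0.01,0,0,0,1],
    [0,0,-0.02,0,0,0,1],
    [0,0,-0.03,0,0,0,1],
    [0.018,0.021,-0.025,0,0,-0.01,1],
    [0.018,0.021,-0.025,0,0,-0.01,1],
    [0.017,0.021,-0.025,0,0,-0.01,1],
    [0.032,0.001,0,0,0,-0.01,1],
    [0.032,0.001,0,0,0,-0.01,1],
  ],
)

```text
t: 9.25
tcp_pos: [0.6078, -0.285, 0.1654]
tool_rot: [0.731, 0.682, -0.0, 0.001]
force: [-0.9, 0.3, -1.8]
finger_gap: 0.222
gripper_force: 69.9
```

Request:
apply_moves(
  plan=[
    [0.032,0.002,0,0,0,-0.01,1],
    [0.032,0.002,0,0,0,-0.011,1],
    [0.032,0.002,0,0,0,-0.01,1],
    [0,0,0,0,0,0,1],
    [0,0,0,0,0,0,1],
  ],
)

```text
t: 9.88
tcp_pos: [0.6192, -0.1906, 0.1643]
tool_rot: [0.721, 0.693, -0.001, 0.0]
force: [-0.5, -1.2, -1.5]
finger_gap: 0.224
gripper_force: 69.9
```

Run:
```python
from h import *
s=sense();p=s["tcp_pos"];print(s["t"],p,getyaw(s),s["force"],s["ft_torque"])
np.save("s4.npy",s,allow_pickle=True)
im=snapshot("wrist")[:,:,::-1].copy();cv2.imwrite("pics/w4.png",im)
cv2.imwrite("pics/w4c.png",cv2.convertScaleAbs(cv2.resize(im[180:480,120:440],(640,600),interpolation=cv2.INTER_CUBIC),alpha=1.3,beta=20))
```

```text
9.875 [ 0.6192061  -0.19063113  0.16429317] 1.5320928717024749 [-0.47957691 -1.15038563 -1.50690152] [ 0.02609812 -0.08640818  0.03094934]
```

View pics/w4c.png

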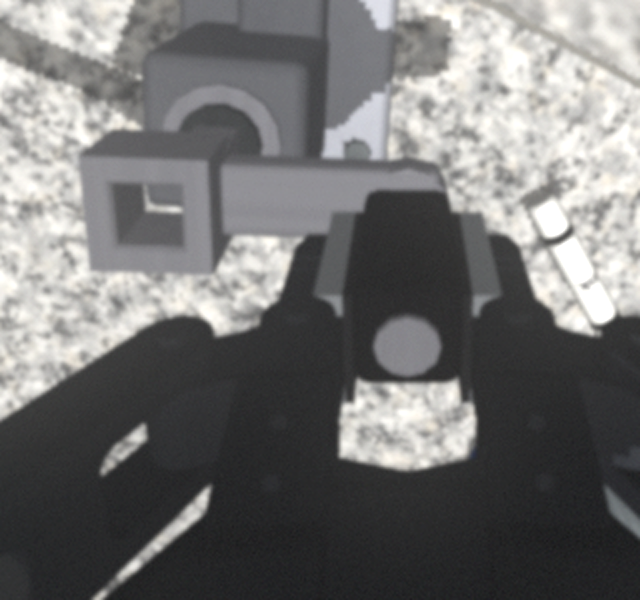

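Run:
```python
from h import *
s=np.load("s4.npy",allow_pickle=True).item();C=cam("wrist",s)
k=unproj(C,(194.5,287),.1548);g=unproj(C,(324,353),.2008);print(k,g,np.linalg.norm((g-k)[:2]),np.arctan2(*(g-k)[1::-1]))
q=[unproj(C,(120+x/2,180+y/2),.1548) for x,y in[(82,157),(207,156),(213,272),(90,272)]]
print(np.mean(q,0))
for i in range(4):
    d=q[(i+1)%4]-q[i];print(np.linalg.norm(d).round(4),np.arctan2(d[1],d[0]).round(3))
```

```text
[ 0.55844758 -0.18320547  0.1548    ] [ 0.6193005  -0.18916035  0.2008    ] 0.061143586833064104 -0.0975463880859594
[ 0.55816396 -0.18366141  0.1548    ]
0.0288 -0.03
0.03 -1.646
0.0298 3.103
0.0298 1.46
```

Request:
apply_moves(
  plan=[
    [-0.003,0,0,0,0,-0.045,1],
    [0,0,0.012,0,0,0,1],
    [0,0,0.012,0,0,0,1],
    [0,0,0.006,0,0,0,1],
    [0,0,0,0,0,0,1],
  ],
)

```text
t: 10.55
tcp_pos: [0.6181, -0.1932, 0.1334]
tool_rot: [0.705, 0.709, -0.001, -0.001]
force: [-1.6, 0.4, 5.1]
finger_gap: 0.223
gripper_force: 70.7
```

Request:
apply_moves(
  plan=[
    [0,0,0.003,0,0,0,1],
    [0,0,0.003,0,0,0,1],
    [0,0,0,0,0,0,1],
  ],
)

```text
t: 10.92
tcp_pos: [0.6188, -0.193, 0.1263]
tool_rot: [0.705, 0.709, -0.001, -0.001]
force: [2.0, -0.2, -2.7]
finger_gap: 0.225
gripper_force: 69.8
```

Run:
```python
from h import *
s=sense();p=s["tcp_pos"];print(s["t"],p,getyaw(s),s["force"],s["ft_torque"])
```

```text
10.925 [ 0.61877742 -0.19302549  0.12629034] 1.5765773591271448 [ 2.0186614  -0.18751951 -2.65321621] [-0.04187038 -0.26503779  0.0251244 ]
```

Request:
apply_moves(
  plan=[
    [0,0,0.003,0,0,0,1],
    [0,0,0.002,0,0,0,1],
    [0,0,0,0,0,0,1],
  ],
)

```text
t: 11.3
tcp_pos: [0.6188, -0.1931, 0.1218]
tool_rot: [0.705, 0.709, -0.001, -0.001]
force: [1.2, -1.1, -3.0]
finger_gap: 0.228
gripper_force: 69.7
```

```bash
cat >> h.py <<'E'
def wind(c,th,ang,n):
    """rows turning clockwise by ang rad about c from th, r 62 mm, tool yaw held"""
    P=Plan();y=getyaw()
    for i in range(1,n+1):
        a=th-ang*i/n;P.to([c[0]+.062*np.cos(a),c[1]+.062*np.sin(a),P.p[2]],y,1,1)
    for r in P.rows:r[3]=r[4]=r[5]=0;r[2]=0
    P.show()
E
python3 - <<'E'
from h import *
wind([.5568,-.1912],-.03,2*np.pi,16)
E
```

```text
[[-0.0235,-0.0056,0,0,0,0,1],[-0.0196,-0.0141,0,0,0,0,1],[-0.0128,-0.0206,0,0,0,0,1],[-0.0038,-0.0239,0,0,0,0,1],[0.0055,-0.0235,0,0,0,0,1],[0.0142,-0.0196,0,0,0,0,1],[0.0206,-0.0128,0,0,0,0,1],[0.0239,-0.0038,0,0,0,0,1]]
[[0.0235,0.0056,0,0,0,0,1],[0.0196,0.0141,0,0,0,0,1],[0.0127,0.0206,0,0,0,0,1],[0.0039,0.0239,0,0,0,0,1],[-0.0056,0.0235,0,0,0,0,1],[-0.0141,0.0196,0,0,0,0,1],[-0.0206,0.0127,0,0,0,0,1],[-0.0239,0.0039,0,0,0,0,1]]
```

Try a quarter turn first.

Request:
apply_moves(
  plan=[
    [-0.0235,-0.0055,0,0,0,0,1],
    [-0.0195,-0.014,0,0,0,0,1],
    [-0.013,-0.0205,0,0,0,0,1],
    [-0.004,-0.024,0,0,0,0,1],
  ],
)

```text
t: 11.8
tcp_pos: [0.5548, -0.2529, 0.1218]
tool_rot: [0.706, 0.708, 0.001, -0.001]
force: [5.5, 9.5, -4.1]
finger_gap: 0.227
gripper_force: 69.6
```

Run:
```python
from h import *
s=sense();p=s["tcp_pos"];print(s["t"],p,getyaw(s),s["force"],s["ft_torque"])
```

```text
11.8 [ 0.55479096 -0.25285622  0.1218268 ] 1.5741579320585584 [ 5.45168295  9.49021997 -4.1167429 ] [ 1.54907957 -1.04295795 -0.04497714]
```

Request:
apply_moves(
  plan=[
    [0.0065,-0.0235,0,0,0,0,1],
    [0.014,-0.0195,0,0,0,0,1],
    [0.0205,-0.013,0,0,0,0,1],
    [0.024,-0.004,0,0,0,0,1],
    [0.0235,0.0055,0,0,0,0,1],
    [0.0195,0.014,0,0,0,0,1],
    [0.013,0.0205,0,0,0,0,1],
    [0.004,0.024,0,0,0,0,1],
  ],
)

```text
t: 12.8
tcp_pos: [0.5548, -0.1282, 0.1219]
tool_rot: [0.704, 0.71, -0.004, -0.004]
force: [-5.3, -4.8, 0.2]
finger_gap: 0.22
gripper_force: 70.9
```

Request:
apply_moves(
  plan=[
    [-0.0055,0.0235,0,0,0,0,1],
    [-0.014,0.0195,0,0,0,0,1],
    [-0.0205,0.013,0,0,0,0,1],
    [-0.024,0.004,0,0,0,0,1],
    [0,0,0,0,0,0,1],
  ],
)

```text
t: 13.42
tcp_pos: [0.6192, -0.1934, 0.1221]
tool_rot: [0.706, 0.709, -0.0, 0.0]
force: [2.8, 1.6, -2.2]
finger_gap: 0.225
gripper_force: 70.5
```

Run:
```python
from h import *
s=sense();p=s["tcp_pos"];print(s["t"],p,getyaw(s),s["force"],s["ft_torque"])
f={}
for n in("side","top","wrist"):
    f[n]=snapshot(n)[:,:,::-1].copy();cv2.imwrite(f"pics/{n}5.png",f[n])
np.save("s5.npy",s,allow_pickle=True)
# expected pointer/platform
J=np.array([.5578,-.1892]);y=-.125;R=np.array([[np.cos(y),-np.sin(y)],[np.sin(y),np.cos(y)]])
J=J-R@[-.03,-.165];print("jack",J)
e=J+R@[0,.06];q=J+R@[0,.083]
for n in f:
    C=cam(n,s);print(n,proj(C,[*e,.095]),proj(C,[*q,.12]))
```

```text
13.425 [ 0.61922381 -0.19343753  0.12207853] 1.5747690939975612 [ 2.84668275  1.62510623 -2.23943007] [ 0.1275758  -0.75206194  0.08392192]
jack [ 0.60813726 -0.02922763]
side [309.64306393 204.12239446] [306.2900453  193.43646521]
top [247.97061554 204.99977243] [237.37991161 201.56864938]
wrist [ 315.7112771  -331.82894969] [ 325.07115869 -591.11794678]
```

Run:
```python
from h import *
def z(f,x,y,w,h):return cv2.convertScaleAbs(cv2.resize(cv2.imread(f)[y:y+h,x:x+w],(400,300),interpolation=cv2.INTER_CUBIC),alpha=1.4,beta=20)
cv2.imwrite("pics/m.png",np.vstack([np.hstack([z("pics/side5.png",270,160,80,60),z("pics/side0.png",270,160,80,60)]),np.hstack([z("pics/w1.png",370,280,80,60),z("pics/top5.png",220,180,80,60)])]))
```

```text
(no output)
```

View pics/m.png

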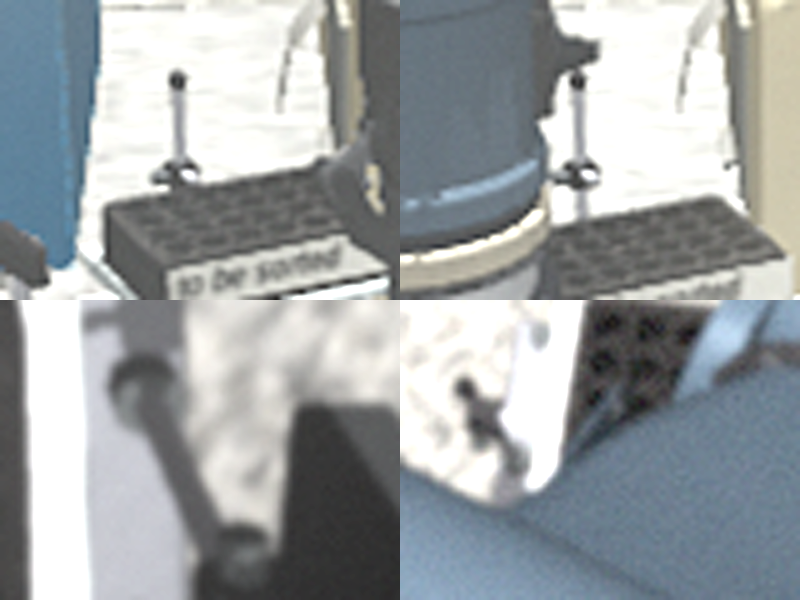

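Run:
```python
from h import *
J=np.array([.6081,-.0292]);y=-.125;R=np.array([[np.cos(y),-np.sin(y)],[np.sin(y),np.cos(y)]])
C=cam("side");q=J+R@[0,.083];e=J+R@[0,.064]
print(proj(C,[*q,.18]))
for z in(.1,.105,.11,.115,.12,.125):print(z,proj(C,[*q,z]),proj(C,[*e,z]))
Cw=cam("wrist")
K,Rr,t=cam("side");print("side cam",-Rr.T@t)
```

```text
[305.61555512 173.95039709]
0.1 [306.48786724 199.75468433] [309.03520506 202.04947063]
0.105 [306.43474124 198.18313841] [308.98586674 200.4640669 ]
0.11 [306.38143388 196.60622756] [308.93635808 198.87318948]
0.115 [306.32794423 195.02392426] [308.88667819 197.27680998]
0.12 [306.27427135 193.43620081] [308.83682619 195.6748998 ]
0.125 [306.2204143 191.8430293] [308.78680117 194.06743016]
side cam [-0.0034568  -1.05244195  0.63916859]
```

Request:
apply_moves(
  plan=[
    [-0.0235,-0.0055,0,0,0,0,1],
    [-0.019,-0.014,0,0,0,0,1],
    [-0.0125,-0.0205,0,0,0,0,1],
    [-0.004,-0.024,0,0,0,0,1],
    [0.0055,-0.0235,0,0,0,0,1],
    [0.014,-0.0195,0,0,0,0,1],
    [0.0205,-0.013,0,0,0,0,1],
    [0.024,-0.004,0,0,0,0,1],
  ],
)

```text
t: 14.58
tcp_pos: [0.4952, -0.1891, 0.1226]
tool_rot: [0.705, 0.709, -0.001, 0.002]
force: [9.2, -4.8, -10.0]
finger_gap: 0.224
gripper_force: 69.8
```

Request:
apply_moves(
  plan=[
    [0.0235,0.0055,0,0,0,0,1],
    [0.0195,0.014,0,0,0,0,1],
    [0.013,0.0205,0,0,0,0,1],
    [0.004,0.024,0,0,0,0,1],
    [-0.0055,0.0235,0,0,0,0,1],
    [-0.014,0.0195,0,0,0,0,1],
    [-0.0205,0.013,0,0,0,0,1],
    [-0.024,0.004,0,0,0,0,1],
  ],
)

```text
t: 15.58
tcp_pos: [0.6193, -0.1882, 0.1221]
tool_rot: [0.705, 0.709, 0.001, -0.002]
force: [2.2, 4.7, -2.6]
finger_gap: 0.226
gripper_force: 70.7
```

Run:
```python
from h import *
s=sense();p=s["tcp_pos"];print(s["t"],p,getyaw(s),s["force"],s["q"].round(2))
J=np.array([.6081,-.0292]);y=-.125;R=np.array([[np.cos(y),-np.sin(y)],[np.sin(y),np.cos(y)]])
e=J+R@[0,.062]
# candidate view: tool tilted; find image position of tip
from scipy.optimize import least_squares
c=calibration("wrist");M=c["mount"]
for yaw in(3.0,2.9,2.6):
  for tilt in(0,-.4,-.6,-.8,-1.0,.6):
    Rt=yawpose(yaw)*Ro.from_euler('y',tilt)
    # place camera so that the tip is on its axis 0.2 m away
    Rc=Rt.as_matrix()@M[:3,:3];cp=np.array([*e,.12])-Rc@[0,0,.2]
    print(yaw,tilt,"cam",cp.round(3),"tcp",(cp-Rt.as_matrix()@M[:3,3]).round(3))
```

```text
15.575 [ 0.61927194 -0.18824077  0.12212123] 1.5774992599482196 [ 2.17344717  4.68593639 -2.5549323 ] [-0.47  0.69  1.46  0.    0.99 -0.48]
3.0 0 cam [0.557 0.041 0.311] tcp [0.633 0.03  0.169]
3.0 -0.4 cam [0.488 0.05  0.273] tcp [0.612 0.033 0.172]
3.0 -0.6 cam [0.461 0.054 0.244] tcp [0.602 0.034 0.17 ]
3.0 -0.8 cam [0.439 0.057 0.211] tcp [0.593 0.036 0.166]
3.0 -1.0 cam [0.425 0.059 0.173] tcp [0.584 0.037 0.161]
3.0 0.6 cam [0.674 0.024 0.311] tcp [0.657 0.027 0.151]
2.9 0 cam [0.558 0.046 0.311] tcp [0.632 0.028 0.169]
2.9 -0.4 cam [0.491 0.063 0.273] tcp [0.612 0.033 0.172]
2.9 -0.6 cam [0.464 0.07  0.244] tcp [0.602 0.036 0.17 ]
2.9 -0.8 cam [0.443 0.075 0.211] tcp [0.593 0.038 0.166]
2.9 -1.0 cam [0.429 0.078 0.173] tcp [0.584 0.04  0.161]
2.9 0.6 cam [0.673 0.018 0.311] tcp [0.656 0.022 0.151]
2.6 0 cam [0.565 0.063 0.311] tcp [0.63  0.024 0.169]
2.6 -0.4 cam [0.505 0.099 0.273] tcp [0.613 0.034 0.172]
2.6 -0.6 cam [0.481 0.113 0.244] tcp [0.604 0.04  0.17 ]
2.6 -0.8 cam [0.463 0.124 0.211] tcp [0.596 0.045 0.166]
2.6 -1.0 cam [0.451 0.132 0.173] tcp [0.588 0.049 0.161]
2.6 0.6 cam [0.666 0.002 0.311] tcp [0.652 0.011 0.151]
```

Run:
```python
from h import *
p=sense()["tcp_pos"]
P=Plan().to(p,1.577,2,-.2).to([p[0],p[1],.21],1.577,3,-.2).to([.60,.03,.235],2.92,8,-.2).to([.60,.03,.235],2.92,2,-.2);P.show()
Q=Plan([.60,.03,.235],2.92)
R1=yawpose(2.92)*Ro.from_euler('y',-.6);n=4
tp=np.array([.54,.045,.21])
for i in range(1,n+1):
    a=Q.p+(tp-Q.p)/(n-i+1);sh=Q.R.inv().apply(a-Q.p);print(sh.round(4));Q.p=a;Q.R=Q.R*Ro.from_rotvec([0,-.15,0])
```

```text
[[0,0,0,-0.001,-0.002,0,-0.2],[0,0,0,0,-0.002,0.001,-0.2],[0,0,-0.0293,0,0,0,-0.2],[0,0,-0.0293,0,0,0,-0.2],[0,0,-0.0293,0,0,0,-0.2],[0.0273,-0.0023,-0.0031,0,0,-0.168,-0.2],[0.0273,0.0024,-0.0031,0,0,-0.168,-0.2],[0.0265,0.0068,-0.0032,0,0,-0.168,-0.2]]
[[0.025,0.0112,-0.0031,0,0,-0.168,-0.2],[0.0227,0.0153,-0.0031,0,0,-0.168,-0.2],[0.0199,0.0188,-0.0031,0,0,-0.168,-0.2],[0.0165,0.0219,-0.0031,0,0,-0.168,-0.2],[0.0126,0.0243,-0.0031,0,0,-0.167,-0.2],[0,0,0,0,0,0,-0.2],[0,0,0,0,0,0,-0.2]]
[0.0155 0.0004 0.0063]
[0.0162 0.0004 0.0039]
[0.0166 0.0004 0.0014]
[ 0.0166  0.0004 -0.0011]
```

Request:
apply_moves(
  plan=[
    [0,0,0,0,0,0,-0.2],
    [0,0,0,0,0,0,-0.2],
    [0,0,-0.029,0,0,0,-0.2],
    [0,0,-0.029,0,0,0,-0.2],
    [0,0,-0.03,0,0,0,-0.2],
    [0.027,-0.002,-0.003,0,0,-0.168,-0.2],
    [0.027,0.002,-0.003,0,0,-0.168,-0.2],
    [0.027,0.007,-0.003,0,0,-0.168,-0.2],
  ],
)

```text
t: 16.58
tcp_pos: [0.6099, -0.1077, 0.2193]
tool_rot: [0.503, 0.864, -0.001, -0.002]
force: [0.8, 0.4, -0.0]
finger_gap: 0.6
gripper_force: 0.0
```

Request:
apply_moves(
  plan=[
    [0.025,0.011,-0.003,0,0,-0.168,-0.2],
    [0.023,0.015,-0.003,0,0,-0.168,-0.2],
    [0.02,0.019,-0.003,0,0,-0.168,-0.2],
    [0.016,0.022,-0.003,0,0,-0.168,-0.2],
    [0.013,0.024,-0.003,0,0,-0.167,-0.2],
    [0,0,0,0,0,0,-0.2],
    [0,0,0,0,0,0,-0.2],
  ],
)

```text
t: 17.45
tcp_pos: [0.5982, 0.0268, 0.2341]
tool_rot: [0.111, 0.994, -0.001, -0.001]
force: [-0.1, 0.8, -0.4]
finger_gap: 0.601
gripper_force: 0.0
```

Run:
```python
from h import *
s=sense();print(s["t"],s["tcp_pos"],getyaw(s),s["qd"].round(3))
np.save("s6.npy",s,allow_pickle=True)
cv2.imwrite("pics/w6.png",snapshot("wrist")[:,:,::-1])
print(proj(cam("wrist",s),[.616,.033,.12]))
```

```text
17.45 [0.59820199 0.02682767 0.23406281] 2.9190545838776103 [-0.019  0.007 -0.009  0.006 -0.001 -0.005]
[335.74072153 253.86778633]
```

Request:
apply_moves(
  plan=[
    [0.015,0,0.006,0,-0.15,0,-0.2],
    [0.016,0,0.004,0,-0.15,0,-0.2],
    [0.017,0,0.001,0,-0.15,0,-0.2],
    [0.017,0,-0.001,0,-0.15,0,-0.2],
    [0,0,0,0,0,0,-0.2],
    [0,0,0,0,0,0,-0.2],
    [0,0,0,0,0,0,-0.2],
  ],
)

```text
t: 18.38
tcp_pos: [0.548, 0.029, 0.2128]
tool_rot: [0.113, 0.956, -0.044, 0.265]
force: [-0.2, -0.7, -0.6]
finger_gap: 0.599
gripper_force: 0.0
```

Run:
```python
from h import *
s=sense();print(s["t"],s["tcp_pos"],getyaw(s),s["qd"].round(3))
np.save("s7.npy",s,allow_pickle=True)
b=snapshot("wrist")[:,:,::-1].copy();cv2.imwrite("pics/w7.png",b)
a=cv2.imread("pics/w6.png")
pa=proj(cam("wrist",np.load("s6.npy",allow_pickle=True).item()),[.616,.033,.12]);pb=proj(cam("wrist",s),[.616,.033,.12]);print(pa,pb)
def z(f,p):
    x,y=int(p[0])-50,max(0,min(int(p[1])-75,330));print(x,y);return cv2.convertScaleAbs(cv2.resize(f[y:y+150,x:x+100],(400,600),interpolation=cv2.INTER_CUBIC),alpha=1.3,beta=25)
cv2.imwrite("pics/w67.png",np.hstack([z(a,pa),z(b,pb)]))
```

```text
18.375 [0.54799844 0.02897149 0.2128016 ] 2.9138148800164876 [ 0.004 -0.001  0.01  -0.012 -0.005  0.011]
[335.62998584 254.16946648] [352.03253161 244.44114963]
285 179
302 169
```

View pics/w67.png

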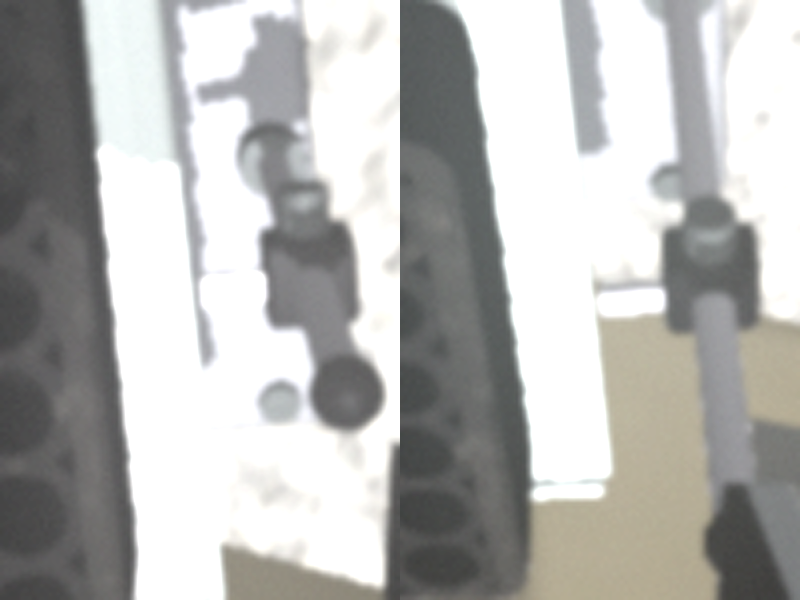

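Run:
```python
from h import *
for f,x0,x1,y0,y1 in(("w6",326,354,240,266),("w7",344,370,236,254)):
    g=cv2.cvtColor(cv2.imread(f"pics/{f}.png"),cv2.COLOR_BGR2GRAY)
    print(f,"    ",*range(x0,x1))
    for y in range(y0,y1):print(y,*[f"{v:3d}" for v in g[y,x0:x1]])
```

```text
w6      326 327 328 329 330 331 332 333 334 335 336 337 338 339 340 341 342 343 344 345 346 347 348 349 350 351 352 353
240 248 249 248 244 231 189 137 113 114 134 165 188 194 194 193 193 192 192 194 192 191 190 180 147  97  65  60  61
241 249 248 248 245 233 196 142 113 119 143 176 192 194 194 192 191 192 192 191 193 191 191 183 155 103  69  66  68
242 248 249 248 246 235 202 146 115 119 147 179 191 193 193 192 191 193 193 192 192 191 192 184 159 106  71  70  76
243 248 249 248 246 238 208 148 115 119 147 179 192 193 193 192 192 193 192 192 192 192 193 186 161 110  75  73  80
244 248 249 248 247 240 211 152 116 118 147 179 191 191 191 191 191 190 192 193 191 192 191 184 160 109  74  74  82
245 248 249 248 247 240 216 155 116 117 144 176 187 188 187 186 187 187 186 186 187 187 182 176 153 110  76  74  81
246 249 249 249 248 242 220 161 119 116 136 163 177 179 175 173 172 173 175 178 181 183 181 176 160 127  88  74  78
247 248 249 249 248 243 221 167 122 115 132 158 174 177 174 172 173 179 185 195 204 211 213 212 206 177 118  79  79
248 249 248 248 248 244 226 175 129 123 156 192 209 
[... 3391 characters left out ...]
 191 189 187 183 171 158 150 150 150 145 127  96  69
248 250 249 249 248 244 229 184 144 142 149 151 151 150 149 148 148 144 136 130 125 125 124 121 110  91  70
249 250 249 249 249 245 231 187 144 126 126 126 126 127 125 125 125 124 123 121 122 121 121 118 110  94  73
250 250 250 249 249 246 234 196 148 124 122 122 122 124 123 122 122 121 122 119 120 120 120 119 116  99  80
251 250 250 249 249 246 236 203 155 126 123 122 122 122 120 121 121 121 121 121 120 122 120 119 116 108  90
252 250 250 250 249 247 238 210 159 130 122 122 121 122 121 122 123 121 121 119 120 121 121 120 119 116 107
253 250 250 250 249 247 240 217 168 132 122 121 120 123 121 121 121 122 122 122 119 121 122 119 120 118 116
```

Run:
```python
from h import *
L=lambda f:np.load(f,allow_pickle=True).item()
A,B=cam("wrist",L("s6.npy")),cam("wrist",L("s7.npy"))
P=lambda C:C[0]@np.c_[C[1],C[2]]
def tri(a,b):
    X=cv2.triangulatePoints(P(A),P(B),np.array(a,float),np.array(b,float))[:,0];X=X[:3]/X[3];return X.round(4),(proj(A,X)-a).round(2),(proj(B,X)-b).round(2)
print("tip",tri((334.8,251.6),(351.2,244.6)))
print("bar far",tri((334.8,255.3),(351.2,247.3)),"near",tri((334.8,248),(351.2,241.9)))
# platform far right corner: zoom of gray to find
for f in("w6","w7"):
    g=cv2.cvtColor(cv2.imread(f"pics/{f}.png"),cv2.COLOR_BGR2GRAY)
    x=(336,344) if f=="w6" else (345,349)
    for xx in x: print(f,xx,"col",[(y,int(g[y,xx])) for y in (range(300,400,2) if f=="w6" else range(280,300))])
C=A
for z in(.11,.115,.12):
    J=np.array([.6081,-.0292]);y=-.125;R=np.array([[np.cos(y),-np.sin(y)],[np.sin(y),np.cos(y)]]);X=[*(J+R@[.075,.06]),z]
    print(z,proj(A,X),proj(B,X))
```

```text
tip (array([0.6128, 0.0329, 0.1228]), array([-0.05,  0.  ]), array([ 0.05, -0.  ]))
bar far (array([0.6157, 0.0323, 0.123 ]), array([ 0.01, -0.  ]), array([-0.01,  0.  ])) near (array([0.61  , 0.0335, 0.1226]), array([-0.11,  0.  ]), array([ 0.11, -0.  ]))
w6 336 col [(300, 238), (302, 241), (304, 243), (306, 244), (308, 246), (310, 246), (312, 247), (314, 248), (316, 248), (318, 248), (320, 248), (322, 248), (324, 248), (326, 245), (328, 181), (330, 201), (332, 228), (334, 121), (336, 91), (338, 90), (340, 89), (342, 89), (344, 87), (346, 87), (348, 85), (350, 87), (352, 85), (354, 85), (356, 86), (358, 87), (360, 85), (362, 85), (364, 85), (366, 84), (368, 83), (370, 82), (372, 83), (374, 83), (376, 82), (378, 82), (380, 83), (382, 81), (384, 82), (386, 81), (388, 82), (390, 81), (392, 81), (394, 81), (396, 80), (398, 81)]
w6 344 col [(300, 175), (302, 177), (304, 174), (306, 177), (308, 189), (310, 184), (312, 171), (314, 161), (316, 111), (318, 91), (320, 92), (322, 90), (324, 92), (326, 91), (328, 92), (330, 90), (332, 90), (334, 89), (336, 90), (338, 88), (340, 89), (342, 86), 
[... 295 characters left out ...]
, (398, 80)]
w7 345 col [(280, 250), (281, 250), (282, 250), (283, 250), (284, 250), (285, 250), (286, 249), (287, 241), (288, 213), (289, 173), (290, 190), (291, 224), (292, 220), (293, 170), (294, 125), (295, 115), (296, 116), (297, 114), (298, 113), (299, 116)]
w7 349 col [(280, 249), (281, 249), (282, 249), (283, 250), (284, 250), (285, 249), (286, 247), (287, 232), (288, 180), (289, 156), (290, 195), (291, 228), (292, 223), (293, 170), (294, 124), (295, 116), (296, 114), (297, 115), (298, 115), (299, 114)]
0.11 [339.65633639 331.63028777] [353.34112667 287.95888637]
0.115 [339.9074097  334.85098082] [353.51100911 292.46745033]
0.12 [340.16664187 338.1763334 ] [353.68436761 297.0682665 ]
```

Run:
```python
from h import *
L=lambda f:np.load(f,allow_pickle=True).item()
A,B=cam("wrist",L("s6.npy")),cam("wrist",L("s7.npy"))
P=lambda C:C[0]@np.c_[C[1],C[2]]
def tri(a,b):
    X=cv2.triangulatePoints(P(A),P(B),np.array(a,float),np.array(b,float))[:,0];X=X[:3]/X[3];return X.round(4),(proj(A,X)-a).round(2),(proj(B,X)-b).round(2)
for f,xs,r in(("w6",range(328,341),range(318,336)),("w7",range(346,358),range(280,296))):
    g=cv2.cvtColor(cv2.imread(f"pics/{f}.png"),cv2.COLOR_BGR2GRAY);print(f,*xs)
    for y in r:print(y,*g[y,xs[0]:xs[-1]+1])
print(tri((336.6,327),(354,287.2)))
```

```text
w6 328 329 330 331 332 333 334 335 336 337 338 339 340
318 248 248 248 248 248 248 249 248 248 245 235 199 137
319 249 248 248 248 248 248 248 248 248 246 237 205 141
320 248 248 248 248 249 248 248 248 248 247 239 210 147
321 248 248 248 248 248 248 249 248 248 247 240 215 154
322 248 248 249 248 248 248 248 248 248 247 241 219 161
323 248 248 248 248 248 248 248 248 248 247 242 223 166
324 248 248 248 248 248 248 248 248 248 248 243 226 172
325 248 248 248 248 248 248 248 248 248 247 243 228 179
326 248 248 248 248 248 248 247 246 245 244 240 227 182
327 246 246 245 244 244 244 240 235 230 229 227 216 183
328 236 232 229 228 227 224 211 191 181 183 196 202 179
329 203 192 183 179 179 177 170 161 157 165 183 193 165
330 183 182 180 182 185 189 194 198 201 202 193 174 139
331 218 222 224 225 228 229 229 232 232 226 199 153 111
332 236 236 237 235 235 234 232 232 228 212 176 128 97
333 221 219 218 216 211 203 200 195 179 158 129 103 92
334 156 153 151 150 145 140 138 133 121 107 97 92 91
335 102 102 100 100 100 96 96 96 93 92 89 89 91
w7 346 347 348 349 350 351 352 353 354 355 356 357
[... 212 characters left out ...]
 250 250 250 250 249 248 244 227 178 133 119 118
285 249 250 250 249 249 248 244 229 181 136 120 118
286 248 248 247 247 246 245 242 225 181 137 120 117
287 239 235 232 232 232 229 225 204 166 131 119 116
288 205 191 183 180 179 180 175 163 138 124 118 115
289 167 158 154 156 158 156 149 133 121 117 117 116
290 190 189 189 195 197 189 165 137 118 116 117 118
291 225 224 225 228 229 220 186 141 121 118 116 117
292 220 220 220 223 221 209 174 137 118 115 116 117
293 169 169 168 170 169 160 140 123 117 116 116 115
294 124 125 124 124 124 124 120 118 116 115 116 117
295 116 115 116 116 117 115 118 117 118 116 116 115
(array([0.6828, 0.0212, 0.1139]), array([ 1.79, -0.11]), array([-1.65,  0.06]))
```

Run:
```python
from h import *
L=lambda f:np.load(f,allow_pickle=True).item()
A,B=cam("wrist",L("s6.npy")),cam("wrist",L("s7.npy"))
P=lambda C:C[0]@np.c_[C[1],C[2]]
def tri(a,b):
    X=cv2.triangulatePoints(P(A),P(B),np.array(a,float),np.array(b,float))[:,0];X=X[:3]/X[3];return X.round(4),(proj(A,X)-a).round(2),(proj(B,X)-b).round(2)
print(tri((339.9,328.5),(353.8,288.2)))
s=sense();print(s["tcp_pos"])
th=-.03;c=np.array([.5568,-.1905]);G=c+.062*np.array([np.cos(th),np.sin(th)]);print(G)
Q=Plan();n=5;tp=np.array([.6193,-.1885,.21]);R1=yawpose(1.577)
# undo tilt while rising, then go back
Q.to([.60,.03,.235],2.92,4,-.2).to([.6193,-.1885,.21],1.577,8,-.2).to([.6193,-.1885,.1225],1.577,3,-.2);Q.show()
```

```text
(array([0.6847, 0.0222, 0.1139]), array([ 0.06, -0.  ]), array([-0.05,  0.  ]))
[0.54765314 0.02907207 0.21263286]
[ 0.6187721  -0.19235972]
[[-0.0138,0.0032,0.0017,-0.007,0.136,-0.003,-0.2],[-0.0138,0.0032,-0.0002,-0.008,0.136,-0.004,-0.2],[-0.0138,0.0031,-0.002,-0.007,0.136,-0.003,-0.2],[-0.0133,0.0032,-0.0038,-0.008,0.136,-0.004,-0.2],[-0.0084,-0.0261,0.0031,0,0,0.168,-0.2],[-0.0126,-0.0244,0.0031,0,0,0.168,-0.2],[-0.0165,-0.0219,0.0031,0,0,0.168,-0.2],[-0.0199,-0.0189,0.0031,0,0,0.168,-0.2]]
[[-0.0228,-0.0152,0.0032,0,0,0.168,-0.2],[-0.025,-0.0112,0.0031,0,0,0.167,-0.2],[-0.0265,-0.0069,0.0031,0,0,0.168,-0.2],[-0.0274,-0.0024,0.0031,0,0,0.168,-0.2],[0,0,0.0292,0,0,0,-0.2],[0,0,0.0291,0,0,0,-0.2],[0,0,0.0292,0,0,0,-0.2]]
```

Request:
apply_moves(
  plan=[
    [-0.014,0.003,0.002,-0.007,0.136,-0.003,-0.2],
    [-0.014,0.003,0,-0.008,0.136,-0.004,-0.2],
    [-0.014,0.003,-0.002,-0.007,0.136,-0.003,-0.2],
    [-0.013,0.003,-0.004,-0.008,0.136,-0.004,-0.2],
    [-0.008,-0.026,0.003,0,0,0.168,-0.2],
    [-0.013,-0.024,0.003,0,0,0.168,-0.2],
    [-0.017,-0.022,0.003,0,0,0.168,-0.2],
    [-0.02,-0.019,0.003,0,0,0.168,-0.2],
  ],
)

```text
t: 19.42
tcp_pos: [0.6097, -0.0804, 0.222]
tool_rot: [0.434, 0.901, 0.0, -0.001]
force: [0.5, -0.4, 0.3]
finger_gap: 0.599
gripper_force: 0.0
```

Request:
apply_moves(
  plan=[
    [-0.023,-0.015,0.003,0,0,0.168,-0.2],
    [-0.025,-0.011,0.003,0,0,0.168,-0.2],
    [-0.0265,-0.007,0.003,0,0,0.168,-0.2],
    [-0.0275,-0.0025,0.003,0,0,0.168,-0.2],
    [0,0,0,0,0,0,-0.2],
  ],
)

```text
t: 20.05
tcp_pos: [0.6193, -0.191, 0.2096]
tool_rot: [0.705, 0.709, -0.0, -0.001]
force: [0.3, 0.4, -0.1]
finger_gap: 0.599
gripper_force: 0.0
```

Run:
```python
from h import *
s=sense();print(s["t"],s["tcp_pos"],getyaw(s))
Plan().to([.6193,-.1895,.155],1.577,3,-.2).to([.6193,-.1895,.1225],1.577,2,-.2).show()
```

```text
20.05 [ 0.6193485  -0.19100537  0.20962284] 1.5759094631162638
[[0.0005,0,0.0182,0,0,0,-0.2],[0.0005,0,0.0182,-0.001,0,-0.001,-0.2],[0.0005,0,0.0182,0,-0.001,0,-0.2],[0,0,0.0163,0,0,0,-0.2],[0,0,0.0162,0,0,0,-0.2]]
```

Request:
apply_moves(
  plan=[
    [0.0005,0,0.018,0,0,0,-0.2],
    [0.0005,0,0.018,0,0,0,-0.2],
    [0.0005,0,0.018,0,0,0,-0.2],
    [0,0,0.0165,0,0,0,-0.2],
    [0,0,0.0165,0,0,0,-0.2],
    [0,0,0,0,0,0,1],
    [0,0,0,0,0,0,1],
    [0,0,0,0,0,0,1],
  ],
)

```text
t: 21.05
tcp_pos: [0.6195, -0.1877, 0.1238]
tool_rot: [0.705, 0.709, -0.0, 0.0]
force: [0.8, -0.2, 0.2]
finger_gap: 0.226
gripper_force: 68.9
```

Run:
```python
from h import *
s=sense();p=s["tcp_pos"];print(s["t"],p,getyaw(s),s["force"],s["finger_gap"])
th=np.arctan2(p[1]+.1905,p[0]-.557);print(th)
wind([.557,-.1905],th,2.67,7)
```

```text
21.05 [ 0.6195171  -0.18774837  0.12382746] 1.577211342032052 [ 0.84637494 -0.24193279  0.19695196] 0.22626448437289967
0.043985715248235836
[[-0.0233,-0.0042,0,0,0,0,1],[-0.0202,-0.0119,0,0,0,0,1],[-0.0143,-0.0187,0,0,0,0,1],[-0.0063,-0.0226,0,0,0,0,1],[0.0025,-0.0234,0,0,0,0,1],[0.011,-0.0207,0,0,0,0,1],[0.018,-0.0152,0,0,0,0,1]]
```

Request:
apply_moves(
  plan=[
    [-0.0235,-0.004,0,0,0,0,1],
    [-0.02,-0.012,0,0,0,0,1],
    [-0.0145,-0.0185,0,0,0,0,1],
    [-0.0065,-0.0225,0,0,0,0,1],
    [0.0025,-0.0235,0,0,0,0,1],
    [0.011,-0.0205,0,0,0,0,1],
    [0.018,-0.015,0,0,0,0,1],
    [0,0,0,0,0,0,1],
  ],
)

```text
t: 22.05
tcp_pos: [0.5031, -0.2213, 0.1244]
tool_rot: [0.705, 0.709, -0.0, 0.0]
force: [-0.1, -0.3, 2.5]
finger_gap: 0.226
gripper_force: 69.6
```

Run:
```python
from h import *
s=sense();p=s["tcp_pos"];print(s["t"],p,getyaw(s),s["force"],np.arctan2(p[1]+.1905,p[0]-.557))
Plan().to([p[0],p[1],.21],1.577,3,-.2).to([.59,.028,.245],2.92,8,-.2).show()
```

```text
22.05 [ 0.50309424 -0.2213158   0.12443758] 1.577474241317215 [-0.12701479 -0.31680958  2.51065717] -2.6222715499242035
[[0,0,-0.0285,0,0,0,-0.2],[-0.0001,0,-0.0285,0,0.001,0,-0.2],[0,0,-0.0286,0,0,0,-0.2],[0.0311,0.0111,-0.0044,0,0,-0.168,-0.2],[0.0288,0.0161,-0.0044,0,0,-0.168,-0.2],[0.0257,0.0207,-0.0043,0,0,-0.167,-0.2],[0.0219,0.0247,-0.0044,0,0,-0.168,-0.2],[0.0175,0.028,-0.0044,0,0,-0.168,-0.2]]
[[0.0125,0.0305,-0.0044,0,0,-0.168,-0.2],[0.0073,0.0322,-0.0043,0,0,-0.168,-0.2],[0.0018,0.033,-0.0044,0,0,-0.168,-0.2]]
```

Request:
apply_moves(
  plan=[
    [0,0,0,0,0,0,-0.2],
    [0,0,0,0,0,0,-0.2],
    [0,0,-0.029,0,0,0,-0.2],
    [0,0,-0.029,0,0,0,-0.2],
    [0,0,-0.029,0,0,0,-0.2],
    [0.031,0.011,-0.004,0,0,-0.168,-0.2],
    [0.029,0.016,-0.004,0,0,-0.168,-0.2],
    [0.026,0.021,-0.004,0,0,-0.168,-0.2],
  ],
)

```text
t: 23.05
tcp_pos: [0.5355, -0.1264, 0.2219]
tool_rot: [0.503, 0.864, -0.001, -0.002]
force: [0.6, -0.4, 0.3]
finger_gap: 0.606
gripper_force: 0.0
```

Request:
apply_moves(
  plan=[
    [0.022,0.025,-0.004,0,0,-0.168,-0.2],
    [0.0175,0.028,-0.004,0,0,-0.168,-0.2],
    [0.0125,0.03,-0.004,0,0,-0.168,-0.2],
    [0.007,0.032,-0.004,0,0,-0.168,-0.2],
    [0.002,0.033,-0.004,0,0,-0.168,-0.2],
    [0,0,0,0,0,0,-0.2],
    [0,0,0,0,0,0,-0.2],
  ],
)

```text
t: 23.92
tcp_pos: [0.589, 0.028, 0.2414]
tool_rot: [0.11, 0.994, -0.0, -0.002]
force: [-0.1, -0.9, 0.0]
finger_gap: 0.598
gripper_force: 0.0
```

Run:
```python
from h import *
s=sense();print(s["t"],s["tcp_pos"],getyaw(s),s["qd"].round(3))
np.save("s8.npy",s,allow_pickle=True)
cv2.imwrite("pics/w8.png",snapshot("wrist")[:,:,::-1])
```

```text
23.925 [0.58900562 0.02799305 0.24142079] 2.9203169794557624 [-0.017 -0.004  0.006  0.001 -0.002 -0.003]
```

Request:
apply_moves(
  plan=[
    [0.015,0,0.006,0,-0.15,0,-0.2],
    [0.016,0,0.004,0,-0.15,0,-0.2],
    [0.017,0,0.001,0,-0.15,0,-0.2],
    [0.017,0,-0.001,0,-0.15,0,-0.2],
    [0,0,0,0,0,0,-0.2],
    [0,0,0,0,0,0,-0.2],
    [0,0,0,0,0,0,-0.2],
  ],
)

```text
t: 24.85
tcp_pos: [0.5375, 0.0324, 0.2202]
tool_rot: [0.111, 0.955, -0.042, 0.271]
force: [-0.4, -0.0, -0.3]
finger_gap: 0.599
gripper_force: 0.0
```

Run:
```python
from h import *
s=sense();print(s["t"],s["tcp_pos"],getyaw(s),s["qd"].round(3))
np.save("s9.npy",s,allow_pickle=True)
cv2.imwrite("pics/w9.png",snapshot("wrist")[:,:,::-1])
for f,sf in(("w8","s8.npy"),("w9","s9.npy")):
    C=cam("wrist",np.load(sf,allow_pickle=True).item());g=cv2.cvtColor(cv2.imread(f"pics/{f}.png"),cv2.COLOR_BGR2GRAY)
    for n,X in(("tip",[.6128,.0329,.1228]),("corner",[.6847,.0222,.1225])):
        u=proj(C,X);x,y=u.round().astype(int);print(f,n,u.round(1),"cols",x-8,x+8)
        for r in range(y-9,y+10):print(r,*g[r,x-8:x+9])
```

```text
24.85 [0.53746544 0.03238577 0.22022566] 2.9160152210466768 [ 0.004  0.002  0.011 -0.014 -0.004  0.012]
w8 tip [335.4 259.8] cols 327 343
251 248 249 248 244 230 190 138 114 124 153 180 191 192 191 192 192 193
252 248 248 248 245 233 194 141 112 119 145 177 190 192 193 193 193 193
253 249 248 248 246 235 201 145 114 119 144 174 187 190 191 189 189 188
254 249 248 248 246 237 206 149 115 115 135 162 180 185 183 180 176 174
255 249 249 248 247 239 211 153 115 113 127 152 171 179 180 175 172 171
256 249 248 248 247 240 217 157 118 121 149 177 195 206 210 212 213 213
257 249 249 248 248 241 220 163 127 143 185 222 233 237 239 240 241 241
258 248 249 249 248 243 225 172 134 157 209 238 245 245 246 246 246 246
259 249 249 248 248 243 227 179 139 155 210 239 246 246 246 246 246 245
260 248 249 248 248 244 229 188 142 148 201 236 244 245 245 244 245 244
261 248 249 248 248 245 232 193 144 141 193 235 243 244 244 244 243 242
262 249 249 249 248 245 234 198 145 135 186 230 240 241 241 240 238 236
263 249 249 249 248 246 236 205 149 129 167 209 228 231 230 229 225 222
264 249 249 249 248 246 23
[... 3739 characters left out ...]
 151 155 163 167 147 125 115 115 115 114 114 114 114
295 161 162 162 169 172 169 157 141 124 116 115 114 114 113 114 113 114
296 194 194 200 205 207 198 173 137 118 115 114 114 114 112 114 114 114
297 200 201 202 208 207 197 168 136 116 114 113 113 114 116 114 114 114
298 161 160 161 162 162 156 141 123 115 114 114 113 113 115 113 113 113
299 122 121 121 122 123 121 117 116 113 113 114 114 112 114 114 114 112
300 113 114 114 113 114 113 115 113 112 114 114 114 114 113 114 114 112
301 112 113 113 113 113 113 116 114 113 114 113 113 114 114 110 113 113
302 114 114 114 113 114 114 114 113 115 115 112 114 112 114 113 113 113
303 114 114 113 115 115 115 113 115 113 114 114 112 114 114 113 111 114
```

Run:
```python
from h import *
L=lambda f:np.load(f,allow_pickle=True).item()
A,B=cam("wrist",L("s8.npy")),cam("wrist",L("s9.npy"))
P=lambda C:C[0]@np.c_[C[1],C[2]]
def tri(a,b):
    X=cv2.triangulatePoints(P(A),P(B),np.array(a,float),np.array(b,float))[:,0];X=X[:3]/X[3];return X.round(4),(proj(A,X)-a).round(2),(proj(B,X)-b).round(2)
print("tip",tri((335.3,259.9),(348.2,244.8)))
print("corner",tri((340.9,338.3),(351.1,293.2)))
# horizontal gap tip-edge scale test: edge z vs tip z at same row
p=[.5031,-.2213]
Plan().to([.59,.028,.245],2.92,4,-.2).to([*p,.21],1.577,8,-.2).to([*p,.1245],1.577,4,-.2).show()
```

```text
tip (array([0.613 , 0.0329, 0.1225]), array([ 0.12, -0.  ]), array([-0.12,  0.  ]))
corner (array([0.684 , 0.0225, 0.1224]), array([ 0.04, -0.  ]), array([-0.04,  0.  ]))
[[-0.0145,0.0019,0.0016,-0.006,0.139,-0.002,-0.2],[-0.0145,0.0019,-0.0005,-0.006,0.138,-0.003,-0.2],[-0.0144,0.0018,-0.0024,-0.006,0.139,-0.002,-0.2],[-0.0139,0.0018,-0.0044,-0.005,0.138,-0.003,-0.2],[0.0038,-0.0328,0.0044,0,0,0.168,-0.2],[-0.0018,-0.0329,0.0044,0,0,0.168,-0.2],[-0.0073,-0.0322,0.0044,0,0,0.168,-0.2],[-0.0125,-0.0306,0.0044,0,0,0.168,-0.2]]
[[-0.0175,-0.0279,0.0043,0,0,0.167,-0.2],[-0.0219,-0.0247,0.0044,0,0,0.168,-0.2],[-0.0257,-0.0207,0.0044,0,0,0.168,-0.2],[-0.0288,-0.0162,0.0044,0,0,0.168,-0.2],[0,0,0.0214,0,0,0,-0.2],[0,0,0.0214,0,0,0,-0.2],[0,0,0.0213,0,0,0,-0.2],[0,0,0.0214,0,0,0,-0.2]]
```

Request:
apply_moves(
  plan=[
    [-0.0145,0.002,0.0015,-0.006,0.139,-0.002,-0.2],
    [-0.0145,0.002,-0.0005,-0.006,0.138,-0.003,-0.2],
    [-0.0145,0.002,-0.0025,-0.006,0.139,-0.002,-0.2],
    [-0.014,0.002,-0.0045,-0.005,0.138,-0.003,-0.2],
    [0.004,-0.033,0.0045,0,0,0.168,-0.2],
    [-0.002,-0.033,0.0045,0,0,0.168,-0.2],
    [-0.0075,-0.032,0.0045,0,0,0.168,-0.2],
    [-0.0125,-0.0305,0.0045,0,0,0.168,-0.2],
  ],
)

```text
t: 25.9
tcp_pos: [0.5458, -0.0967, 0.2265]
tool_rot: [0.434, 0.901, 0.0, -0.0]
force: [0.9, 0.2, 0.2]
finger_gap: 0.604
gripper_force: 0.0
```

Request:
apply_moves(
  plan=[
    [-0.0175,-0.028,0.0045,0,0,0.167,-0.2],
    [-0.022,-0.0245,0.0045,0,0,0.168,-0.2],
    [-0.0255,-0.0205,0.0045,0,0,0.168,-0.2],
    [-0.029,-0.016,0.0045,0,0,0.168,-0.2],
    [0,0,0,0,0,0,-0.2],
    [0,0,0,0,0,0,-0.2],
  ],
)

```text
t: 26.65
tcp_pos: [0.5028, -0.2201, 0.2087]
tool_rot: [0.704, 0.71, -0.0, -0.001]
force: [0.5, 0.1, -0.3]
finger_gap: 0.6
gripper_force: 0.0
```

Run:
```python
from h import *
s=sense();print(s["t"],s["tcp_pos"],getyaw(s))
p=[.5031,-.2213]
Plan().to([*p,.1245],1.577,5,-.2).show()
```

```text
26.65 [ 0.50276746 -0.22011266  0.20867047] 1.5793408542176015
[[-0.0002,0.0001,0.0168,0,0,0,-0.2],[-0.0003,0.0001,0.0169,-0.001,0,0.001,-0.2],[-0.0002,0.0001,0.0168,0,0,0,-0.2],[-0.0003,0,0.0168,0,0,0.001,-0.2],[-0.0002,0.0001,0.0169,0,0,0,-0.2]]
```

Request:
apply_moves(
  plan=[
    [0,0,0.017,0,0,0,-0.2],
    [-0.0005,0,0.017,0,0,0.001,-0.2],
    [0,0,0.017,0,0,0,-0.2],
    [-0.0005,0,0.017,0,0,0.001,-0.2],
    [0,0,0.016,0,0,0,-0.2],
    [0,0,0,0,0,0,1],
    [0,0,0,0,0,0,1],
    [0,0,0,0,0,0,1],
  ],
  force=70,
)

```text
t: 27.65
tcp_pos: [0.503, -0.2213, 0.1251]
tool_rot: [0.705, 0.709, -0.0, 0.0]
force: [1.9, 2.4, -3.6]
finger_gap: 0.223
gripper_force: 68.9
```

Request:
apply_moves(
  plan=[
    [0,0,-0.003,0,0,0,1],
    [0,0,-0.006,0,0,0,1],
    [0,0,-0.008,0,0,0,1],
    [0,0,-0.01,0,0,0,1],
    [0,0,-0.012,0,0,0,1],
    [0,0,-0.012,0,0,0,1],
  ],
)

```text
t: 28.4
tcp_pos: [0.502, -0.2214, 0.1767]
tool_rot: [0.705, 0.709, -0.001, -0.0]
force: [0.5, 0.5, -1.6]
finger_gap: 0.222
gripper_force: 69.2
```

Run:
```python
from h import *
s=sense();p=s["tcp_pos"];print(s["t"],p,getyaw(s),s["force"],s["finger_gap"])
Plan().to([.50,-.30,p[2]],1.577,4,1).to([.49,-.385,.10],1.577,4,1).to([.49,-.385,.033],1.577,6,1).show()
```

```text
28.4 [ 0.50202108 -0.22143014  0.17674874] 1.5761863107952196 [ 0.4688913  0.5161405 -1.6401279] 0.22156008604581498
[[-0.0196,-0.0006,0,0,0,0,1],[-0.0197,-0.0006,0,-0.001,0,0,1],[-0.0196,-0.0006,0.0001,0,0.001,-0.001,1],[-0.0197,-0.0007,-0.0001,-0.001,0,0,1],[-0.0212,-0.0026,0.0192,0,0,0,1],[-0.0213,-0.0027,0.0192,0,0,0,1],[-0.0212,-0.0026,0.0192,0,0,0,1],[-0.0212,-0.0026,0.0192,0,0,0,1]]
[[0,0,0.0112,0,0,0,1],[0,0,0.0111,0,0,0,1],[0,0,0.0112,0,0,0,1],[0,0,0.0112,0,0,0,1],[0,0,0.0111,0,0,0,1],[0,0,0.0112,0,0,0,1]]
```

Request:
apply_moves(
  plan=[
    [-0.0195,-0.0005,0,0,0,0,1],
    [-0.0195,-0.0005,0,0,0,0,1],
    [-0.0195,-0.0005,0,0,0,0,1],
    [-0.0195,-0.0005,0,0,0,0,1],
    [-0.021,-0.0025,0.019,0,0,0,1],
    [-0.021,-0.0025,0.019,0,0,0,1],
    [-0.021,-0.0025,0.019,0,0,0,1],
    [-0.021,-0.0025,0.019,0,0,0,1],
  ],
)

```text
t: 29.4
tcp_pos: [0.4899, -0.3842, 0.097]
tool_rot: [0.705, 0.709, -0.001, -0.002]
force: [0.2, 0.6, -2.5]
finger_gap: 0.222
gripper_force: 69.4
```

Request:
apply_moves(
  plan=[
    [0,0,0.014,0,0,0,1],
    [0,0,0.014,0,0,0,1],
    [0,0,0.014,0,0,0,1],
    [0,0,0.012,0,0,0,1],
    [0,0,0.007,0,0,0,1],
    [0,0,0.003,0,0,0,1],
    [0,0,0.001,0,0,0,1],
    [0,0,0,0,0,0,1],
  ],
)

```text
t: 30.4
tcp_pos: [0.491, -0.3836, 0.035]
tool_rot: [0.705, 0.709, -0.001, -0.0]
force: [0.6, -0.2, -1.9]
finger_gap: 0.226
gripper_force: 69.4
```

Request:
apply_moves(
  plan=[
    [0,0,0.001,0,0,0,1],
    [0,0,0.001,0,0,0,1],
    [0,0,0,0,0,0,1],
  ],
)

```text
t: 30.78
tcp_pos: [0.4909, -0.3836, 0.0332]
tool_rot: [0.705, 0.709, -0.001, -0.0]
force: [0.1, 1.0, 2.6]
finger_gap: 0.223
gripper_force: 70.1
```

Touching down (Fz has gone positive); release, rise, step back.

Request:
apply_moves(
  plan=[
    [0,0,0,0,0,0,-0.2],
    [0,0,0,0,0,0,-0.2],
    [0,0,0,0,0,0,-0.2],
    [0,0,-0.02,0,0,0,-0.2],
    [0,0,-0.04,0,0,0,-0.2],
    [0,0,-0.05,0,0,0,-0.2],
    [-0.04,0,-0.05,0,0,0,-0.2],
    [-0.06,0,-0.02,0,0,0,-0.2],
  ],
)

```text
t: 31.78
tcp_pos: [0.4934, -0.4822, 0.2175]
tool_rot: [0.704, 0.71, -0.001, 0.003]
force: [0.3, -1.2, 0.5]
finger_gap: 0.601
gripper_force: 0.0
```

Run:
```python
from h import *
s=sense();print(s["t"],s["tcp_pos"],s["force"])
f={n:snapshot(n)[:,:,::-1].copy() for n in("top","wrist","side")}
r=lambda a,w,h:cv2.resize(a,(w,h),interpolation=cv2.INTER_CUBIC)
cv2.imwrite("pics/fin.png",np.vstack([r(f["top"][160:300,220:480],800,300),np.hstack([r(f["wrist"],400,300),r(f["side"][150:390,240:560],400,300)])]))
```

```text
31.775 [ 0.49342262 -0.48224591  0.21747455] [ 0.34129506 -1.17854797  0.45643542]
```

View pics/fin.png

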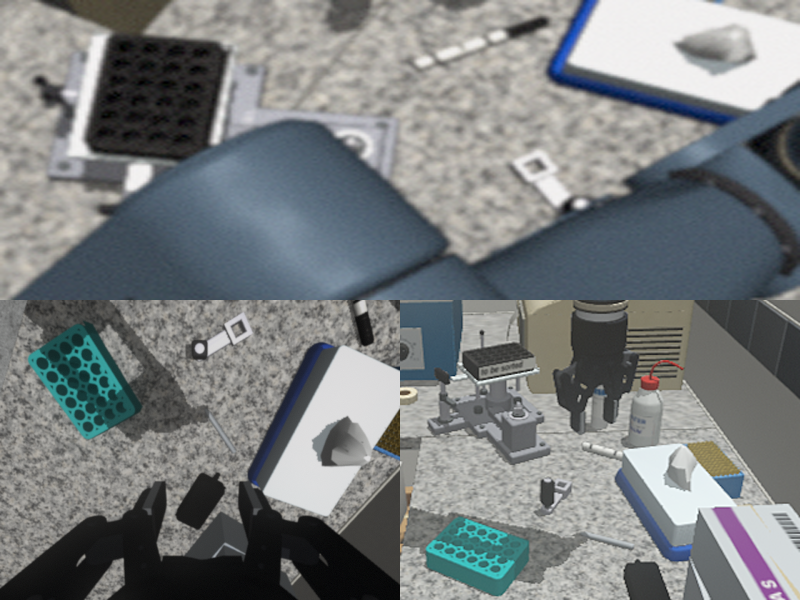

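The final pictures show the platform raised with the rack standing on it. The crank lies flat with its grip up, well clear of the stage, the shaft is bare and the bystanders look untouched.

```bash
python3 -c "
from station import *
print(sign_off())"
```

```text
the job is handed in; nothing more can be done
None
```

The job is handed in: the clamp is turned to its stop, the platform is wound level with the pointer tip (measured at 122.4 and 122.5 mm), the rack is still standing on it, and the crank is laid flat, grip up, clear of the stage, after about 32 s of the 72 s allowed.

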